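Brush out a sawn gourd in its tilted cradle

ROBOT

A 6-joint arm with a two-finger parallel gripper is mounted at the origin on the work surface. World frame = base frame: x ahead of the robot, y to its left, z up, the work surface at z = 0. Lengths are in m, angles in degrees, forces in N, time in s.
With the tool pointing down it reaches from about 0.2 to 0.875 m from the base axis. Payload 3.4 kg.
Tool frame: the origin (TCP) lies midway between the tips of the shut fingers; the grasp point (between the pads) lies 19 mm behind it; z points along the fingers, y is the line along which they close (so a half turn about z gives the same grasp; the last joint's range is limited). The gripper opens to 94 mm and grips with 3 to 60 N. Pads are 16 mm wide; open, the fingers measure 119 mm over their backs; the gripper's body (75 mm by 177 mm) begins 78 mm behind the grasp point.
Start: joints at [58.9, 15.808, 86.224, -0, 77.962, -6.933], TCP at [0.235, 0.525, 0.205] pointing down, gripper open.
Joint ranges: [-165.64, 165.64], [-43.16, 119.46], [12.63, 154.43], [-67.54, 247.53], [6.08, 155.33], [-154.97, 154.97]. Speed limits (degrees/s): [147.25, 147.25, 180, 180, 180, 180].

INTERFACE

Orientations are given as [roll, pitch, yaw] about the fixed x, y, z axes, in that order (R = Rz(yaw) Ry(pitch) Rx(roll)).
In Python, from cell import ctrl, imaging gives the robot as it stands.
- The arm moves only by the shell command python3 -m handwheel 'ROWS' [FORCE]. ROWS is a JSON object of lists of equal length, an entry for each row: "gripper": the closure, from 0 (fully open) to 1 (shut); "slide": the shift along the tool's x, y, z in mm, a list of three; "spin": the turn about the tool's z in degrees. A call has 1 to 5 rows; each row shifts and turns the commanded pose from where the row before left it, along the tool's axes as they then stand; what a row does not reach is not made up. A row lasts 1/10 s, in which the tool goes at most 50 mm and 8.59 degrees, less where a joint would pass 70% of its speed; a pose out of reach is approached as far as the arm can. A call is refused whole if a number of a shift passes 50 or a number of a turn 8.59, either way. A call with a gripper value outside its range is refused whole. The fingers move at their own pace and stop on an object; FORCE is the grip in N (left out, the last holds). Time passes only in rows, so rows that do not move let the fingers close. It gives the time, the measured TCP pose, the force, the opening and the grip force at its end, in the units of the state.
- ctrl.read_state(): the state, without advancing time (a new reading comes with each control period).
- imaging.read_camera(name): name is "side" or "top" or "wrist"; returns a dict with "image" (480x640x3 uint8, blue, green, red), "intrinsics" (3x3 intrinsics, pixels), "rvec" (rotation vector, rad) and "tvec" (3), from world to camera coordinates, as OpenCV has them. Camera axes: x right, y down, z forward; pixel columns grow to the right and rows downward; lengths in m; the calibration is good to about 2 mm. A picture is of the moment at which its call begins. There is no depth.
- ctrl.close_job(): hands the job in; it is judged then, once.
The state is a dict: "time_s": time; "q": joint angles; "qd": joint speeds; "joint_torque": joint torques, N m; "tcp_pos": TCP position; "ee_rot": TCP orientation; "ft_force": force on the tool from outside, world axes, zero at the start; "moment": the same for the moment, N m; "finger_gap": finger opening in m; "grasp_force": force on a finger pad.
Only numpy, scipy, OpenCV 4.12 (cv2) and the standard library are available. Lean on these libraries where they do the work, as an engineer would, in place of code of your own. Each camera call takes 0.05 s, during which the arm holds its last target. There are 200 camera calls.

TASK

The gourd clamped in the tilting cradle has just been sawn open and its inside must be brushed out. Take the long bottle brush from the white pot by its handle and, holding it in line with the leaning gourd, scrub the inside with three full strokes: each time right down to the bottom, then back up until the bristles reach the mouth. Then stand the brush back in the white pot, bristles down, keeping hold of it until it is at the bottom of the pot, and leave the pot, the gourd's lean and everything else on the bench undisturbed.

Things in the scene. Friction and masses are not known exactly. Their poses are not given: they have to be found in the camera images.
- brush: Long bottle brush, 65 to 120 g, standing upright in the white pot. Origin: centre of the bristle end; z runs to the handle end (round, any yaw alike). Along z: bristle head 0-66 mm, wire stem 8 mm thick to 155, wooden handle 20 mm thick to 247. Soft bristles look 68 mm across and give way; only a stiff core bears: 46 mm across (34 at the end face, full from 9 mm up).
- gourd_floor (a point): Centre of the inside floor of the straw-coloured gourd clamped by a steel band in the tilting wooden cradle. z = the gourd's axis, out through its open mouth, 142 mm up z, leaning 0.42-0.68 rad from vertical towards the robot. Outside 100 mm across, wall 6. Inside diameter: 70 mm at the mouth, 88 at the belly (40 mm up z), 69 at the floor.
- gourd_mouth (a point): Centre of the gourd's mouth, in the plane of the rim, on the gourd's axis; axes as those of gourd_floor.
- tilt (a joint): Lean of the cradle's bed with the gourd: 0 = mouth straight up, growing as the mouth leans towards the cradle's front (rad). Locked stiff by wing nuts (slips only above about 6 N m).
- cradle: Fixed wooden cradle: base board 180 x 165 x 18 mm (x by y), two cheeks 14 mm thick rising to 168 mm at y = +-68 mm, wing nuts out to y = +-86 mm. Origin: centre of the underside; the gourd leans towards its -x. Tilt pivot along y, 135 mm above the origin and 75 mm down the gourd's axis from its mouth.
- pot: White ceramic brush pot, loose, 0.5 kg: 78 mm outside diameter, inside 58 mm, 110 mm high, inside floor 8 mm up. Origin: centre of the underside, z up.
- calabash: Bystander: double-bellied gourd on a black disc foot, loose, about 210 mm high with its stalk, 104 mm across. Origin: underside centre.
- offcut: Bystander: sawn-off gourd top standing on its cut face, loose, 80 mm across, 97 mm high with its stalk. Origin: underside centre.
- jar: Bystander: squat black jar with aluminium lid, loose, 84 mm across, 52 mm high. Origin: underside centre.
- case: Bystander: small dark-red lidded gift box, loose, 87 x 67 x 49 mm. Origin: underside centre.
Not all that is in view belongs to the job. Several things have the shape of the brush; the one meant has the colours described above.

How it is judged:
By the outcome, as a careful person would: the job done as asked, in the order asked, and still so for the second after the job is handed in, with the robot touching nothing.
It also fails if it takes over 66 s, if anything falls off the work surface, if the arm or the gripper's body presses on something with over 40 N, if the wrist force passes 120 N, or if a joint passes its speed limit or range.

## Working session

There is one attempt and no reset: what is moved stays moved. The work goes in short steps, Python scripts to look and compute and a shell command to move; the robot and the scene stay as the last step left them, time stands still between calls to the robot, and variables do not carry over. Pictures are saved under pics/ and viewed, at most 10 in all, crops included, and the job is handed in when it is done.

```bash
ls; mkdir -p pics
python3 - <<'E'
from cell import ctrl, imaging
import cv2,numpy as np
for n in ["side","top"]:
    c=imaging.read_camera(n); cv2.imwrite(f"pics/{n}0.png",c["image"])
    R=cv2.Rodrigues(np.array(c["rvec"]))[0]; print(n,np.round(c["intrinsics"],1).tolist(),np.round(-R.T@np.array(c["tvec"]).ravel(),3),np.round(R,3).tolist())
print(ctrl.read_state())
E
```

```text
pics
side [[589.0, 0.0, 315.4], [0.0, 589.0, 232.7], [0.0, 0.0, 1.0]] [-0.279 -0.388  1.145] [[0.468, -0.884, 0.004], [-0.644, -0.344, -0.683], [0.605, 0.317, -0.73]]
top [[532.6, 0.0, 312.4], [0.0, 532.6, 229.4], [0.0, 0.0, 1.0]] [0.356 0.022 1.25 ] [[0.009, -1.0, 0.008], [-0.986, -0.01, -0.168], [0.168, -0.007, -0.986]]
{'time_s': 0.1, 'q': array([ 5.89031497e+01,  1.58417256e+01,  8.62866058e+01,  1.89739532e-03,
        7.79631730e+01, -6.93334860e+00]), 'qd': array([ 4.88788934e-02, -1.47189644e-01, -1.98575118e-01,  2.94824173e-04,
        3.62530371e-05, -1.43591053e-02]), 'joint_torque': array([ 9.14449374e-04, -4.05456519e+01, -2.37780029e+01,  7.03105330e-02,
        2.98622833e-02, -4.60382546e-05]), 'tcp_pos': array([0.23510578, 0.52418173, 0.20472334]), 'ee_rot': array([-1.79909389e+02, -1.28873945e-02,  1.55836091e+02]), 'ft_force': array([-1.09922813,  0.43808838, -0.43559517]), 'moment': array([-0.02171596,  0.03630777,  0.06627041]), 'grasp_force': 0.0, 'finger_gap': 0.09393001926973465}
```

View pics/side0.png

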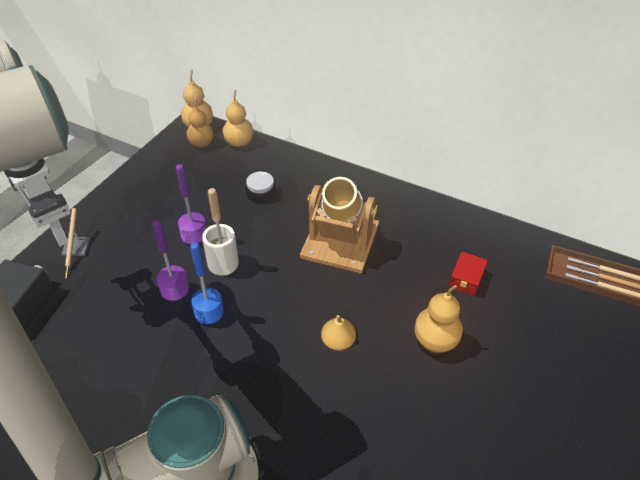

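View pics/top0.png

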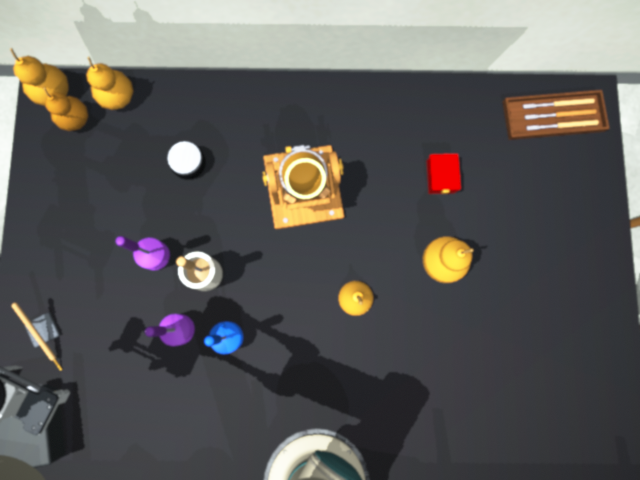

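Side view: the white pot is at (221,250) with a wooden-handled brush at (214,205). Two purple brushes (183,180 and 160,235) and a blue one (198,260) have the same shape. The wooden handle in the white pot fits the description. The gourd is at (341,197). I'll confirm in one enlarged crop.

Run:
```python
import cv2,numpy as np
s=cv2.imread("pics/side0.png");t=cv2.imread("pics/top0.png")
a=cv2.resize(s[170:290,180:250],None,fx=5,fy=5,interpolation=cv2.INTER_CUBIC)[:600]
b=cv2.resize(t[235:305,155:235],None,fx=5,fy=5,interpolation=cv2.INTER_CUBIC)
c=cv2.resize(t[135:185,260:350] if 0 else t[135:235,255:345],(400,444)[::1],interpolation=cv2.INTER_CUBIC)
o=np.zeros((600,800,3),np.uint8);o[:600,:350]=a
o[:245,360:640]=cv2.resize(b,(280,245)); d=cv2.resize(s[165:280,295:385],(270,345),interpolation=cv2.INTER_CUBIC);o[250:595,360:630]=d
cv2.imwrite("pics/crop1.png",o)
```

```text
(no output)
```

View pics/crop1.png

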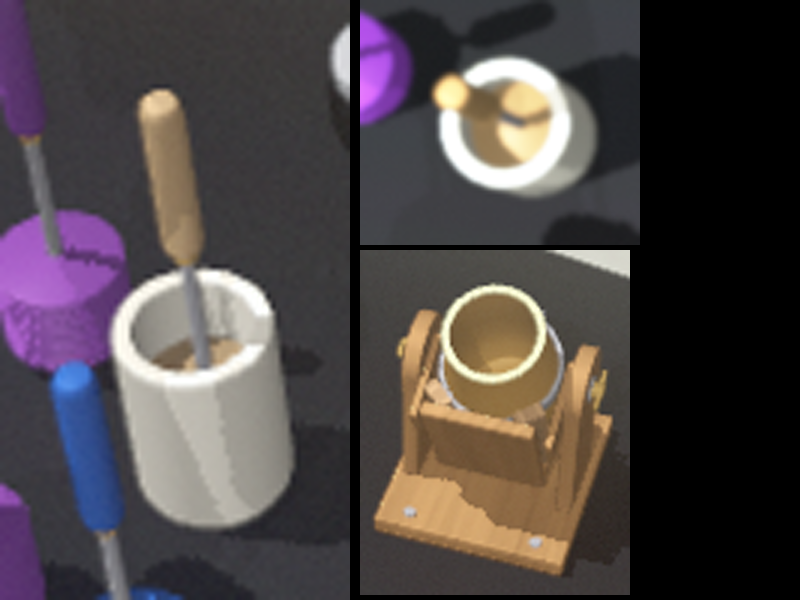

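The crop confirms it: wooden handle, steel stem, white pot, standing nearly upright. The gourd mouth is clear in both views. Next I'll measure the points.

```bash
cat > h.py <<'E'
import cv2,numpy as np
from cell import ctrl, imaging
from scipy.spatial.transform import Rotation as Ro
def ray(c,p):
    R=cv2.Rodrigues(np.array(c["rvec"],float))[0]; o=-R.T@np.array(c["tvec"],float).ravel()
    d=R.T@np.linalg.inv(c["intrinsics"])@np.array([p[0],p[1],1.]); return o,d/np.linalg.norm(d)
def onz(c,p,z):
    o,d=ray(c,p); return o+d*(z-o[2])/d[2]
def tri(*cp):
    A=0;b=0
    for c,p in cp:
        o,d=ray(c,p);P=np.eye(3)-np.outer(d,d);A=A+P;b=b+P@o
    x=np.linalg.solve(A,b); r=[np.linalg.norm(np.cross(x-ray(c,p)[0],ray(c,p)[1])) for c,p in cp]
    return x,max(r)
def proj(c,X): return cv2.projectPoints(np.array([X],float),np.array(c["rvec"],float),np.array(c["tvec"],float),np.array(c["intrinsics"]),None)[0].ravel()
def pose():
    s=ctrl.read_state(); return np.array(s["tcp_pos"]),Ro.from_euler("xyz",s["ee_rot"],degrees=True),s
E
python3 - <<'E'
from h import *
S=imaging.read_camera("side");T=imaging.read_camera("top")
np.set_printoptions(precision=4,suppress=True)
print("handle top",tri((S,(212.2,190.5)),(T,(181.3,262.1))))
print("stem/handle", onz(S,(180+185/5,170+262/5),.165))
print("pot", tri((S,(218.8,235.4)),(T,(196.1,270.7))),onz(S,(218.8,235.4),.11),onz(T,(196.1,270.7),.11))
def rim(c,box):
    x0,y0,x1,y1=box;h=cv2.cvtColor(c["image"][y0:y1,x0:x1],cv2.COLOR_BGR2HSV)
    m=cv2.inRange(h,(18,30,180),(40,130,255))
    n,l,st,_=cv2.connectedComponentsWithStats(m);k=1+st[1:,4].argmax()
    cs,_=cv2.findContours((l==k).astype(np.uint8),cv2.RETR_EXTERNAL,cv2.CHAIN_APPROX_NONE)
    e=cv2.fitEllipse(cv2.convexHull(cs[0]));return (e[0][0]+x0,e[0][1]+y0),e[1],e[2],st[k]
a=rim(S,(300,165,385,240));b=rim(T,(260,135,350,235));print(a,b)
print("mouth",tri((S,a[0]),(T,b[0])))
# board corners front
for n,c,ps in (("T",T,[(274,228),(344,219)]),("S",S,[(300,340-165+84-0),(362,270)])):
    print(n,[onz(c,p,.018) for p in ps])
E
```

```text
handle top (array([0.461 , 0.2582, 0.2578]), np.float64(0.001319670302299465))
stem/handle [0.4547 0.2526 0.165 ]
pot (array([0.4585, 0.2597, 0.1136]), np.float64(0.001971854506207448)) [0.4619 0.2602 0.11  ] [0.4577 0.2621 0.11  ]
((339.03560638427734, 192.57738304138184), (32.38563537597656, 34.9733772277832), 73.41181945800781, array([ 22,  12,  35,  33, 312], dtype=int32)) ((304.767147064209, 178.19952392578125), (41.363677978515625, 42.8145866394043), 82.90312194824219, array([ 23,  23,  44,  42, 196], dtype=int32))
mouth (array([0.6388, 0.0308, 0.2053]), np.float64(0.0003783315802203719))
T [array([0.568 , 0.1036, 0.018 ]), array([ 0.5912, -0.0608,  0.018 ])]
S [array([0.5567, 0.0922, 0.018 ]), array([ 0.5977, -0.0604,  0.018 ])]
```

```bash
python3 -m handwheel '{"gripper":[0,0,0,0,0],"slide":[[0,0,-25],[0,0,-25],[0,0,-25],[0,0,-25],[0,0,0]],"spin":[-8.05,-8.05,-8.05,-8.05,0]}'
cat >> h.py <<'E'
np.set_printoptions(precision=4,suppress=True)
def to(x,y,z):
    p,R,s=pose(); print("t",round(s["time_s"],2),"delta mm",np.round(1000*R.inv().apply(np.array([x,y,z])-p),1),"rot",s["ee_rot"],"p",p,"F",np.round(s["ft_force"],1),"gap",round(s["finger_gap"],4),"grip",round(s["grasp_force"],1),"q",np.round(s["q"]))
E
python3 -c "
from h import *
to(.4595,.2585,.305)"
```

```text
time_s: 0.7
tcp_pos: [0.2363, 0.5261, 0.3089]
ee_rot: [179.7, 0.3, -172.0]
ft_force: [0.0, 0.4, 0.4]
finger_gap: 0.0941
grasp_force: 0.0
t 0.7 delta mm [-183.6 -296.2    3.1] rot [ 179.6921    0.2502 -171.9568] p [0.2363 0.5261 0.3089] F [0.  0.4 0.4] gap 0.0941 grip 0.0 q [ 59.  14.  75.   0.  91. -39.]
```

```bash
python3 -m handwheel '{"gripper":[0,0,0,0,0],"slide":[[-23,-37,0],[-23,-37,0],[-23,-37,0],[-23,-37,0],[-23,-37,0]],"spin":[0,0,0,0,0]}' >/dev/null
python3 -m handwheel '{"gripper":[0,0,0,0],"slide":[[-23,-37,0],[-23,-37,0],[-23,-37,0],[0,0,0]],"spin":[0,0,0,0]}'
python3 - <<'E'
from h import *
to(.4595,.2585,.194)
c=imaging.read_camera("wrist");cv2.imwrite("pics/w1.png",c["image"])
print(proj(c,[.4595,.2585,.256]),proj(c,[.4595,.2585,.165]))
S=imaging.read_camera("side");cv2.imwrite("pics/s1.png",S["image"])
E
```

```text
time_s: 1.6
tcp_pos: [0.4616, 0.2531, 0.3035]
ee_rot: [-179.8, -0.1, -172.5]
ft_force: [0.2, 0.6, -0.3]
finger_gap: 0.0936
grasp_force: 0.0
t 1.6 delta mm [  1.2   6.  109.4] rot [-179.8208   -0.0753 -172.4826] p [0.4616 0.2531 0.3035] F [ 0.2  0.6 -0.3] gap 0.0936 grip 0.0 q [ 21.   9.  81.  -0.  90. -76.]
[328.3088 259.6341] [326.628  229.5142]
```

View pics/w1.png

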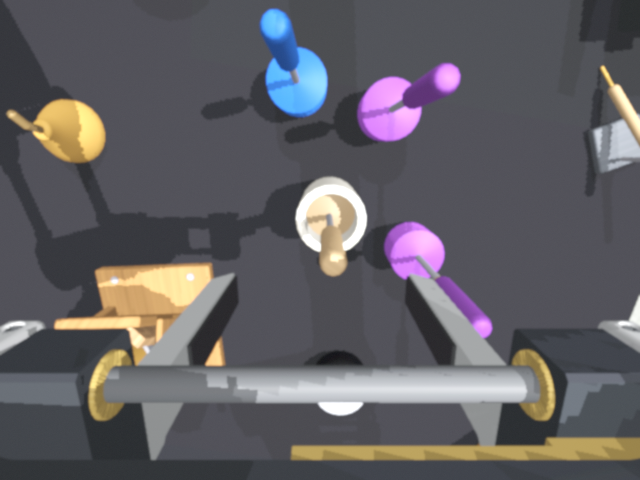

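The handle end is at (333,262), about 5 px right of the prediction, so y is roughly 3 mm larger. The purple handle at (485,325) is about 115 mm away and clear of the fingers.

```bash
python3 -m handwheel '{"gripper":[0,0,0,0,0],"slide":[[1,8.5,0],[0,0,30],[0,0,40],[0,0,39],[0,0,0]],"spin":[0,0,0,0,0]}' >/dev/null
python3 -m handwheel '{"gripper":[1,1,1,1,1],"slide":[[0,0,0],[0,0,0],[0,0,0],[0,0,0],[0,0,0]],"spin":[0,0,0,0,0]}' 20
python3 -m handwheel '{"gripper":[1,1,1,1,1],"slide":[[0,0,0],[0,0,0],[0,0,0],[0,0,0],[0,0,0]],"spin":[0,0,0,0,0]}' 20
python3 - <<'E'
from h import *
to(.4595,.261,.194)
E
```

```text
time_s: 2.7
tcp_pos: [0.4573, 0.2657, 0.1975]
ee_rot: [180.0, 0.1, -172.0]
ft_force: [-0.3, 0.0, -0.1]
finger_gap: 0.0574
grasp_force: 0.0
time_s: 3.2
tcp_pos: [0.4567, 0.2654, 0.1964]
ee_rot: [-180.0, -0.0, -172.0]
ft_force: [-0.9, 0.5, -1.2]
finger_gap: 0.0201
grasp_force: 20.0
t 3.2 delta mm [-2.1 -4.8  2.4] rot [-179.9989   -0.0126 -171.9709] p [0.4567 0.2654 0.1964] F [-0.9  0.5 -1.2] gap 0.0201 grip 20.0 q [ 23.  12.  93.   0.  75. -75.]
```

```bash
python3 -m handwheel '{"gripper":[1,1,1,1,1],"slide":[[0,0,-20],[0,0,-40],[0,0,-40],[0,0,-40],[0,0,-40]],"spin":[0,0,0,0,0]}' 30
python3 -m handwheel '{"gripper":[1,1,1,1,1],"slide":[[0,0,-40],[0,0,-40],[0,0,0],[0,0,0],[0,0,0]],"spin":[0,0,0,0,0]}'
python3 - <<'E'
from h import *
for n in ("side","top"):
    c=imaging.read_camera(n);cv2.imwrite(f"pics/{n}2.png",c["image"])
S=cv2.imread("pics/side2.png");T=cv2.imread("pics/top2.png")
cv2.imwrite("pics/c2.png",np.hstack([cv2.resize(S[60:300,160:400],(400,400)),cv2.resize(T[100:340,130:370],(400,400))]))
for x,y,z in ((.65,.03,.47),): to(x,y,z)
E
```

```text
time_s: 3.7
tcp_pos: [0.4564, 0.2654, 0.3778]
ee_rot: [180.0, -0.0, -172.0]
ft_force: [-0.4, 0.6, -0.5]
finger_gap: 0.0198
grasp_force: 30.0
time_s: 4.2
tcp_pos: [0.4563, 0.2653, 0.4545]
ee_rot: [-180.0, -0.2, -172.0]
ft_force: [0.3, -0.3, -1.9]
finger_gap: 0.0193
grasp_force: 30.0
t 4.3 delta mm [-158.9 -260.1  -15.9] rot [-179.9453   -0.2213 -171.9648] p [0.4563 0.2653 0.4544] F [ 0.2  0.2 -0.9] gap 0.0196 grip 30.0 q [ 23.  10.  60.   0. 110. -75.]
```

View pics/c2.png

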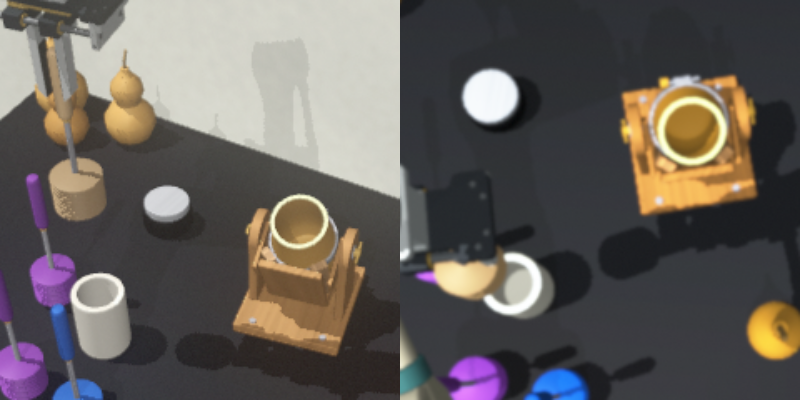

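The brush is out cleanly and hanging vertical. The pot is still in place at side crop (100,315), and the mouth sits at side crop (299,222) and top crop (691,128), matching the estimate. The tool only translates and yaws, so I'll lean the brush in a light grip by pivoting it against the gourd mouth, then clamp it firmly.

```bash
python3 -m handwheel '{"gripper":[1,1,1,1,1],"slide":[[-15,-26,0],[-21,-36.5,0],[-21,-36.5,0],[-21,-36.5,0],[-21,-36.5,0]],"spin":[0,0,0,0,0]}' >/dev/null
python3 -m handwheel '{"gripper":[1,1,1,1,1],"slide":[[-21,-36.5,0],[-21,-36.5,0],[-8,-14,0],[0,0,0],[0,0,0]],"spin":[0,0,0,0,0]}'
python3 - <<'E'
from h import *
to(.640,.0314,.4545)
I=[]
for n,b in (("side",(240,60)),("top",(230,80))):
    c=imaging.read_camera(n);x,y=b;I.append(cv2.resize(c["image"][y:y+200,x:x+200],(400,400)));cv2.imwrite(f"pics/{n}3.png",c["image"])
    print(n,proj(c,[.6388,.0308,.203]),proj(c,[.643,.0314,.2665]),proj(c,[.643,.0314,.3325]))
cv2.imwrite("pics/c3.png",np.hstack(I))
E
```

```text
time_s: 5.3
tcp_pos: [0.6399, 0.0307, 0.4558]
ee_rot: [179.9, -0.1, -171.9]
ft_force: [-0.6, -0.4, -1.2]
finger_gap: 0.0199
grasp_force: 30.0
t 5.3 delta mm [-0.2  0.6  1.3] rot [ 179.9119   -0.1167 -171.934 ] p [0.6399 0.0307 0.4558] F [-0.6 -0.4 -1.2] gap 0.0199 grip 30.0 q [  -4.   21.   44.    0.  115. -102.]
side [338.824 193.318] [340.3479 171.5617] [341.4162 148.5843]
top [304.9197 178.4159] [304.4431 167.5733] [304.2027 157.1637]
```

View pics/c3.png

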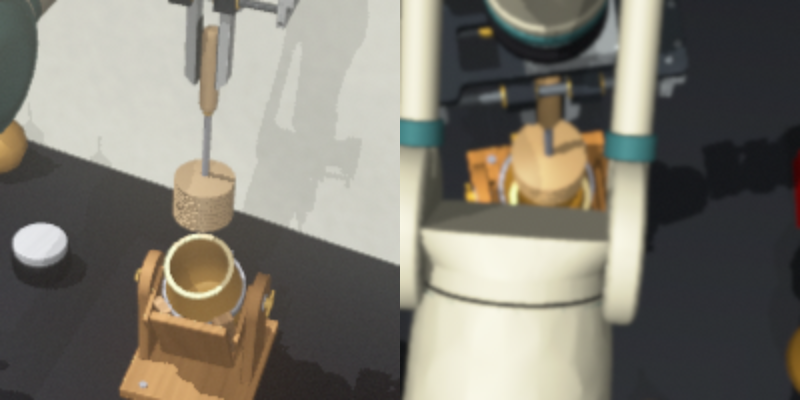

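The head is centred over the mouth in both views: head top at about (343,148) in side against a predicted (341,149), and (304,156) in top against (304,157). Lowering now.

```bash
python3 -m handwheel '{"gripper":[1,1,1,1,1],"slide":[[0,0,30],[0,0,30],[0,0,30],[0,0,22],[0,0,0]],"spin":[0,0,0,0,0]}'
python3 -m handwheel '{"gripper":[1,1,1,1,1],"slide":[[0,0,0],[0,0,0],[7,0,0],[7,0,0],[7,0,0]],"spin":[0,0,0,0,0]}' 7
python3 -m handwheel '{"gripper":[1,1,1,1,1],"slide":[[8,0,0],[8,0,0],[8,0,0],[0,0,0],[0,0,0]],"spin":[0,0,0,0,0]}'
```

```text
time_s: 5.9
tcp_pos: [0.6378, 0.0317, 0.3419]
ee_rot: [179.9, -0.3, -171.8]
ft_force: [-0.7, 0.7, -1.1]
finger_gap: 0.0197
grasp_force: 30.0
time_s: 6.4
tcp_pos: [0.6197, 0.0269, 0.3455]
ee_rot: [-180.0, 0.1, -172.0]
ft_force: [0.8, -0.4, 0.5]
finger_gap: 0.02
grasp_force: 7.0
time_s: 6.9
tcp_pos: [0.5956, 0.0235, 0.3445]
ee_rot: [180.0, -0.0, -172.0]
ft_force: [-0.8, 0.7, -0.6]
finger_gap: 0.0196
grasp_force: 7.0
```

```bash
python3 -m handwheel '{"gripper":[1,1,1,1,1],"slide":[[10,0,3],[10,0,4],[10,0,5],[10,0,5],[0,0,0]],"spin":[0,0,0,0,0]}'
python3 - <<'E'
from h import *
to(.556,.02,.327)
I=[]
for n,b in (("side",(240,60)),("top",(230,80))):
    c=imaging.read_camera(n);x,y=b;I.append(cv2.resize(c["image"][y:y+200,x:x+200],(400,400),interpolation=cv2.INTER_CUBIC));cv2.imwrite(f"pics/{n}4.png",c["image"])
cv2.imwrite("pics/c4.png",np.hstack(I))
E
```

```text
time_s: 7.4
tcp_pos: [0.5547, 0.0179, 0.3269]
ee_rot: [180.0, -0.1, -172.0]
ft_force: [0.8, -0.1, -1.1]
finger_gap: 0.0194
grasp_force: 7.0
t 7.4 delta mm [-1.6  1.9 -0.1] rot [ 179.9784   -0.1028 -171.9805] p [0.5547 0.0179 0.3269] F [ 0.8 -0.1 -1.1] gap 0.0194 grip 7.0 q [  -5.   12.   75.   -0.   93. -103.]
```

View pics/c4.png

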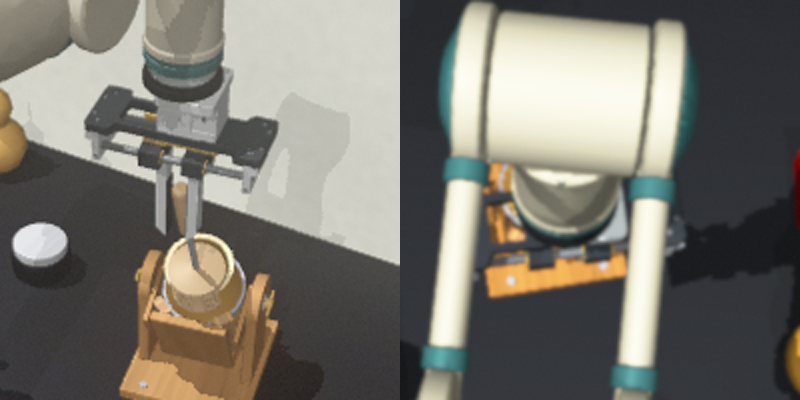

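The brush leans with its head inside the mouth: the stem meets the head at side crop (199,272), and the handle and stem meet at (187,235). I'll work out the angle.

```bash
cat > ang.py <<'E'
from h import *
def ang(c,p,off=(.0028,0)):
    t,_,_=pose(); G=t+[0,0,.019]; u=np.array([.990,.139,0]);v=np.array([-.139,.990,0])
    for q in p:
        o,d=ray(c,q); X=o+d*((G-o)@v)/(d@v); r=X-G; print("X",X,"dist",np.linalg.norm(r),"lean",np.arctan2(r@u,-r[2]),"rel mouth u",(X-[.6388,.0308,.203])@u,(X-[.6388,.0308,.203])@v)
E
python3 - <<'E'
from ang import *
c=imaging.read_camera("side")
ang(c,[(240+187/2,60+235/2),(240+193/2,60+255/2),(240+199/2,60+272/2)])
E
```

```text
X [0.5894 0.0226 0.2942] dist 0.062004865473038476 lean 0.5644655578176047 rel mouth u -0.05000847357738335 -0.0012276605961939046
X [0.6146 0.0262 0.243 ] dist 0.11900273144475867 lean 0.5146247764621474 rel mouth u -0.024606099804243126 -0.0012276605961938731
X [0.6414 0.0299 0.1926] dist 0.17613204626675788 lean 0.5076695683606502 rel mouth u 0.0024432161441170375 -0.001227660596193889
```

Run:
```python
from h import *
c=imaging.read_camera("side");w=imaging.read_camera("wrist");cv2.imwrite("pics/w5.png",w["image"])
R=cv2.Rodrigues(np.array(w["rvec"]))[0];print("wristcam",-R.T@np.array(w["tvec"]).ravel(),R[2])
t,_,_=pose(); G=t+[0.0,0,.019]; u=np.array([.990,.139,0])
for L in (.3,.4,.45,.5,.55,.6):
    f=lambda d:G+d*(np.sin(L)*u-np.cos(L)*np.array([0,0,1]))
    print(L,*[((proj(c,f(d))-[240,60])*2).round() for d in (.052,.141)],*[proj(w,f(d)).round() for d in (.052,.141)])
S=c["image"][165:235,305:375];o=np.zeros((480,800,3),np.uint8);o[:350,:350]=cv2.resize(S,(350,350),interpolation=cv2.INTER_CUBIC)
o[:,360:]=w["image"][:,100:540];cv2.imwrite("pics/c5.png",o)
```

```text
wristcam [0.4808 0.0079 0.507 ] [ 0.2612  0.0383 -0.9645]
0.3 [182. 243.] [188. 285.] [320. 292.] [320. 281.]
0.4 [183. 239.] [191. 274.] [320. 300.] [320. 296.]
0.45 [184. 237.] [193. 269.] [320. 304.] [320. 304.]
0.5 [185. 235.] [195. 263.] [320. 308.] [320. 312.]
0.55 [185. 233.] [197. 257.] [320. 312.] [320. 320.]
0.6 [186. 231.] [199. 252.] [320. 316.] [320. 328.]
```

View pics/c5.png

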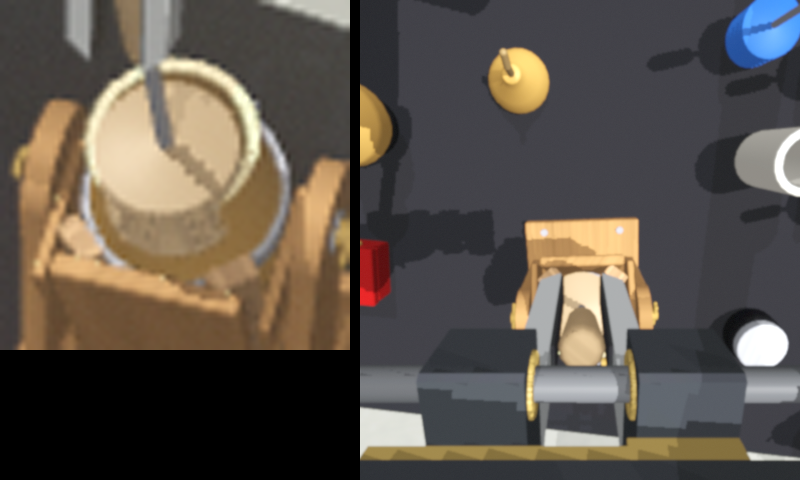

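Wrist view: cradle board front corners at about (265,222) and (377,219). In the enlarged crop the stem meets the head at side pixel (338,194), which puts the brush lean near 0.46. I'll cross-check the gourd lean.

```bash
python3 - <<'E'
from h import *
w=imaging.read_camera("wrist")
a,b=[onz(w,p,.018) for p in ((265.5,222),(378,219))]
v=(a-b)[:2];print(a,b,np.linalg.norm(v))
v=b-a; v=v/np.linalg.norm(v); 
if v[1]<0:v=-v
u=np.array([v[1],-v[0]]);o=((a+b)/2)[:2]+.09*u
M=np.array([.6388,.0308]);print("yaw",np.degrees(np.arctan2(u[1],u[0])),"origin",o,"lat",(M-o)@v[:2],"sinL",-(M-o)@u/.075)
E
python3 -m handwheel '{"gripper":[1,1,1,1,1],"slide":[[0,0,0],[0,0,0],[-6,0,-3],[-5.5,0,-2.5],[0,0,0]],"spin":[0,0,0,0,0]}' 50
```

```text
[ 0.596  -0.0569  0.018 ] [0.5687 0.1038 0.018 ] 0.16299998629987078
yaw 9.651803520759332 origin [0.671  0.0386] lat -0.002249704523487092 sinL 0.4411865335217785
time_s: 8.2
tcp_pos: [0.569, 0.0197, 0.3332]
ee_rot: [-180.0, 0.1, -172.0]
ft_force: [0.2, -0.2, -0.8]
finger_gap: 0.0187
grasp_force: 50.0
```

The gourd lean is about 0.457, which matches the brush. Down stroke next.

```bash
python3 -m handwheel '{"gripper":[1,1,1,1,1],"slide":[[-8.8,0,18],[-8.8,0,18],[-8.8,0,18],[-8.8,0,18],[0,0,0]],"spin":[0,0,0,0,0]}' 50
python3 -m handwheel '{"gripper":[1,1,1,1,1],"slide":[[-3.5,0,7],[-1.8,0,3.6],[0,0,0]],"spin":[0,0,0]}'
python3 - <<'E'
from h import *
to(.61,.026,.24)
u=np.array([.990,.139,0]);L=.457;a=np.array([-np.sin(L)*.99,-np.sin(L)*.139,np.cos(L)]);t,_,_=pose();r=t+[0,0,.019]-[.6388,.0308,.203]
print("origin above floor",r@a+.142-.207,"perp",r@(np.cos(L)*u+np.sin(L)*np.array([0,0,1])))
E
```

```text
time_s: 8.7
tcp_pos: [0.6019, 0.0247, 0.2579]
ee_rot: [179.9, -0.3, -172.0]
ft_force: [0.2, -0.5, -1.4]
finger_gap: 0.0187
grasp_force: 50.0
t 8.7 delta mm [-8.3  0.1 17.9] rot [ 179.9261   -0.3043 -171.9578] p [0.6019 0.0247 0.2579] F [ 0.2 -0.5 -1.4] gap 0.0187 grip 50.0 q [  -4.   17.   77.    0.   86. -102.]
origin above floor 0.017832177776575975 perp -0.0009067204784212098validation failed for argument at $.sl...
```

```bash
python3 -m handwheel '{"gripper":[1,1,1,1],"slide":[[-3.5,0,7],[-2.6,0,5.4],[0,0,0],[0,0,0]],"spin":[0,0,0,0]}' 50
python3 -m handwheel '{"gripper":[1,1,1],"slide":[[-1.3,0,2.7],[0,0,0],[0,0,0]],"spin":[0,0,0]}'
python3 -m handwheel '{"gripper":[1,1,1],"slide":[[-1.3,0,2.7],[0,0,0],[0,0,0]],"spin":[0,0,0]}'
```

```text
time_s: 9.1
tcp_pos: [0.6087, 0.0254, 0.2491]
ee_rot: [-180.0, 0.0, -172.0]
ft_force: [-0.2, 0.2, -0.9]
finger_gap: 0.0188
grasp_force: 50.0
time_s: 9.4
tcp_pos: [0.6096, 0.0254, 0.2478]
ee_rot: [-180.0, 0.1, -172.0]
ft_force: [-2.8, -1.3, 4.8]
finger_gap: 0.0188
grasp_force: 50.0
time_s: 9.7
tcp_pos: [0.61, 0.0252, 0.2478]
ee_rot: [-179.9, 0.1, -172.0]
ft_force: [-8.0, -2.1, 15.9]
finger_gap: 0.0185
grasp_force: 50.0
```

Firm axial contact, 17 N along the axis, so this is the bottom. Stroke up about 105 mm, then repeat.

```bash
U='python3 -m handwheel'
python3 -m handwheel '{"gripper":[1,1,1,1,1],"slide":[[9.3,0,-18.8],[9.3,0,-18.8],[9.3,0,-18.8],[9.3,0,-18.8],[9.3,0,-18.8]],"spin":[0,0,0,0,0]}' 50
python3 -m handwheel '{"gripper":[1,1],"slide":[[0,0,0],[0,0,0]],"spin":[0,0]}'
python3 - <<'E'
from h import *
c=imaging.read_camera("side");cv2.imwrite("pics/c6.png",cv2.resize(c["image"][130:250,280:400],(600,600),interpolation=cv2.INTER_CUBIC))
t,_,_=pose();G=t+[0,0,.019]
for L in (.4,.457,.5):
    f=lambda d:G+d*(np.sin(L)*np.array([.99,.139,0])-np.cos(L)*np.array([0,0,1]))
    print(L,*[((proj(c,f(d))-[280,130])*5).round() for d in (.052,.141)])
E
```

```text
time_s: 10.2
tcp_pos: [0.5648, 0.0192, 0.3381]
ee_rot: [-180.0, 0.0, -172.0]
ft_force: [-0.5, -0.6, -1.0]
finger_gap: 0.019
grasp_force: 50.0
time_s: 10.4
tcp_pos: [0.5654, 0.0193, 0.3372]
ee_rot: [-180.0, 0.1, -172.0]
ft_force: [0.2, 0.2, -1.7]
finger_gap: 0.0188
grasp_force: 50.0
0.4 [265. 220.] [285. 309.]
0.457 [267. 214.] [290. 293.]
0.5 [269. 210.] [294. 281.]
```

View pics/c6.png

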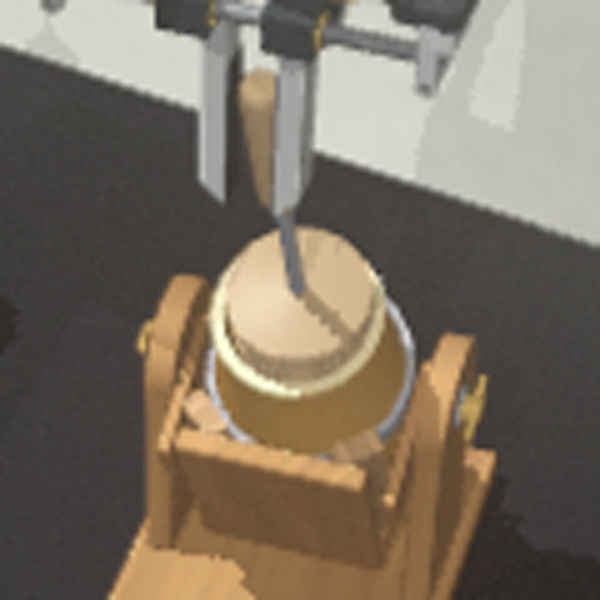

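At the top of the stroke the head stands about 25 mm out of the mouth, centred: the stem meets the head at crop (300,293), as predicted for a lean of 0.457. Two more strokes.

```bash
python3 -m handwheel '{"gripper":[1,1,1,1,1],"slide":[[-9.3,0,18.8],[-9.3,0,18.8],[-9.3,0,18.8],[-9.3,0,18.8],[-5,0,10]],"spin":[0,0,0,0,0]}' 50
python3 -m handwheel '{"gripper":[1,1,1,1],"slide":[[-4.3,0,8.8],[0,0,0],[0,0,0],[0,0,0]],"spin":[0,0,0,0]}'
```

```text
time_s: 10.95
tcp_pos: [0.6065, 0.0254, 0.2482]
ee_rot: [179.9, -0.3, -172.0]
ft_force: [-0.0, 0.2, -1.6]
finger_gap: 0.0191
grasp_force: 50.0
time_s: 11.35
tcp_pos: [0.6095, 0.0253, 0.2475]
ee_rot: [-179.9, 0.0, -172.0]
ft_force: [-9.3, -1.2, 17.8]
finger_gap: 0.0189
grasp_force: 50.0
```

```bash
python3 -m handwheel '{"gripper":[1,1,1,1,1],"slide":[[9.3,0,-18.8],[9.3,0,-18.8],[9.3,0,-18.8],[9.3,0,-18.8],[9.3,0,-18.8]],"spin":[0,0,0,0,0]}' 50
python3 -m handwheel '{"gripper":[1,1],"slide":[[0,0,0],[0,0,0]],"spin":[0,0]}'
python3 -m handwheel '{"gripper":[1,1,1,1,1],"slide":[[-9.3,0,18.8],[-9.3,0,18.8],[-9.3,0,18.8],[-9.3,0,18.8],[-5,0,10]],"spin":[0,0,0,0,0]}' 50
python3 -m handwheel '{"gripper":[1,1,1,1],"slide":[[-4.3,0,8.8],[0,0,0],[0,0,0],[0,0,0]],"spin":[0,0,0,0]}'
```

```text
time_s: 11.85
tcp_pos: [0.5648, 0.0193, 0.3375]
ee_rot: [180.0, -0.0, -172.0]
ft_force: [0.6, 0.2, -0.7]
finger_gap: 0.0188
grasp_force: 50.0
time_s: 12.05
tcp_pos: [0.5654, 0.0193, 0.3368]
ee_rot: [180.0, 0.0, -172.0]
ft_force: [0.4, -0.3, -1.1]
finger_gap: 0.0189
grasp_force: 50.0
time_s: 12.55
tcp_pos: [0.6065, 0.0254, 0.248]
ee_rot: [179.9, -0.3, -172.0]
ft_force: [0.1, 0.1, -0.4]
finger_gap: 0.0187
grasp_force: 50.0
time_s: 12.95
tcp_pos: [0.6094, 0.0253, 0.2474]
ee_rot: [-179.9, -0.0, -172.0]
ft_force: [-9.5, -0.9, 17.6]
finger_gap: 0.019
grasp_force: 50.0
```

Third bottom reached. Now up, then straighten the brush against the far side of the mouth in a light grip.

```bash
python3 -m handwheel '{"gripper":[1,1,1,1,1],"slide":[[9.3,0,-18.8],[9.3,0,-18.8],[9.3,0,-18.8],[9.3,0,-18.8],[9.3,0,-18.8]],"spin":[0,0,0,0,0]}' 50
python3 -m handwheel '{"gripper":[1,1,1,1],"slide":[[0,0,0],[0,0,0],[0,0,0],[0,0,0]],"spin":[0,0,0,0]}' 7
python3 -m handwheel '{"gripper":[1,1,1,1,1],"slide":[[-8,0,-4],[-9,0,-4],[-9,0,-3],[-9,0,-2],[-9,0,-1]],"spin":[0,0,0,0,0]}'
python3 -m handwheel '{"gripper":[1,1,1,1,1],"slide":[[-9,0,0],[-9,0,0],[-9,0,0],[-9,0,1],[-6,0,0]],"spin":[0,0,0,0,0]}'
python3 -m handwheel '{"gripper":[1,1],"slide":[[0,0,0],[0,0,0]],"spin":[0,0]}'
python3 - <<'E'
from h import *
c=imaging.read_camera("side");cv2.imwrite("pics/c7.png",cv2.resize(c["image"][100:240,270:410],(600,600),interpolation=cv2.INTER_CUBIC))
t,_,_=pose();G=t+[0,0,.019];k=600/140
for L in (-.1,0,.1,.2,.3):
    f=lambda d:G+d*(np.sin(L)*np.array([.99,.139,0])-np.cos(L)*np.array([0,0,1]))
    print(L,*[((proj(c,f(d))-[270,100])*k).round() for d in (.052,.141)])
E
```

```text
time_s: 13.45
tcp_pos: [0.5648, 0.0193, 0.3374]
ee_rot: [180.0, -0.0, -172.0]
ft_force: [0.2, -0.3, -1.3]
finger_gap: 0.0187
grasp_force: 50.0
time_s: 13.85
tcp_pos: [0.5651, 0.0193, 0.3356]
ee_rot: [180.0, -0.1, -172.0]
ft_force: [-0.7, -0.3, -1.1]
finger_gap: 0.0195
grasp_force: 7.0
time_s: 14.35
tcp_pos: [0.6098, 0.0255, 0.3513]
ee_rot: [180.0, 0.0, -172.0]
ft_force: [0.1, -0.2, -0.5]
finger_gap: 0.0199
grasp_force: 7.0
time_s: 14.85
tcp_pos: [0.6509, 0.0313, 0.3497]
ee_rot: [180.0, -0.0, -172.0]
ft_force: [-1.2, 0.5, -1.0]
finger_gap: 0.0198
grasp_force: 7.0
time_s: 15.05
tcp_pos: [0.6507, 0.0313, 0.35]
ee_rot: [180.0, 0.0, -172.0]
ft_force: [0.9, 0.4, -0.1]
finger_gap: 0.0197
grasp_force: 7.0
-0.1 [308. 229.] [297. 368.]
0 [312. 223.] [305. 352.]
0.1 [315. 217.] [313. 335.]
0.2 [318. 210.] [321. 316.]
0.3 [321. 202.] [329. 296.]
```

View pics/c7.png

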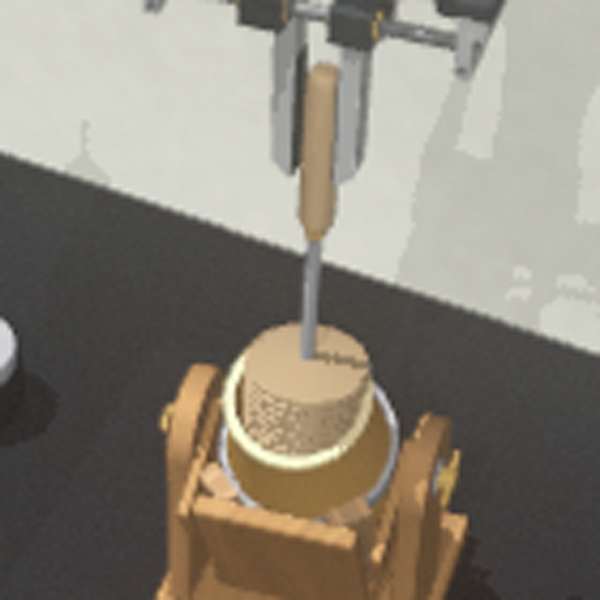

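The brush is upright again: stem and head meet at crop (307,357) against (305,352) for vertical. Next I'll clamp it, lift it out, and refine the pot centre from the pictures taken when it was empty.

```bash
python3 -m handwheel '{"gripper":[1,1,1,1,1],"slide":[[0,0,0],[0,0,0],[5,0,-5],[0,0,-35],[0,0,-40]],"spin":[0,0,0,0,0]}' 40
python3 -m handwheel '{"gripper":[1,1,1],"slide":[[0,0,-30],[0,0,0],[0,0,0]],"spin":[0,0,0]}'
python3 - <<'E'
from h import *
S=imaging.read_camera("side");T=imaging.read_camera("top")
def pot(c,f,box):
    x0,y0,x1,y1=box
    im=cv2.imread(f)[y0:y1,x0:x1] if f else c["image"][y0:y1,x0:x1]
    h=cv2.cvtColor(im,cv2.COLOR_BGR2HSV);m=cv2.inRange(h,(0,0,195),(179,45,255))
    cs,_=cv2.findContours(m,cv2.RETR_EXTERNAL,cv2.CHAIN_APPROX_NONE);k=max(cs,key=cv2.contourArea)
    e=cv2.fitEllipse(cv2.convexHull(k));p=(e[0][0]+x0,e[0][1]+y0);return p,e[1],onz(c,p,.11)
print("top2",pot(T,"pics/top2.png",(165,240,235,305)));print("top now",pot(T,None,(165,240,235,305)));print("side now",pot(S,None,(195,215,250,285)))
to(.46,.261,.456)
cv2.imwrite("pics/c8.png",np.hstack([cv2.resize(S["image"][200:290,180:270],(400,400)),cv2.resize(T["image"][235:305,160:230],(400,400))]))
E
```

```text
time_s: 15.6
tcp_pos: [0.644, 0.0305, 0.43]
ee_rot: [180.0, -0.2, -172.0]
ft_force: [0.4, -0.6, -0.5]
finger_gap: 0.0198
grasp_force: 40.0
time_s: 15.9
tcp_pos: [0.6453, 0.0305, 0.4606]
ee_rot: [-180.0, 0.1, -172.0]
ft_force: [0.7, 0.2, -1.0]
finger_gap: 0.0195
grasp_force: 40.0
top2 ((196.71486282348633, 269.9951057434082), (34.53339767456055, 36.786415100097656), array([0.4593, 0.2609, 0.11  ]))
top now ((196.04193878173828, 269.73372077941895), (35.226600646972656, 36.46379470825195), array([0.4598, 0.2624, 0.11  ]))
side now ((214.65126419067383, 245.11456108093262), (31.862781524658203, 48.917171478271484), array([0.4314, 0.2511, 0.11  ]))
t 16.0 delta mm [150.8 254.    3.1] rot [ 179.9609   -0.1698 -171.9717] p [0.6448 0.0305 0.4585] F [ 1.5 -0.2 -1.3] gap 0.0189 grip 40.0 q [  -3.   22.   42.    0.  116. -101.]
```

View pics/c8.png

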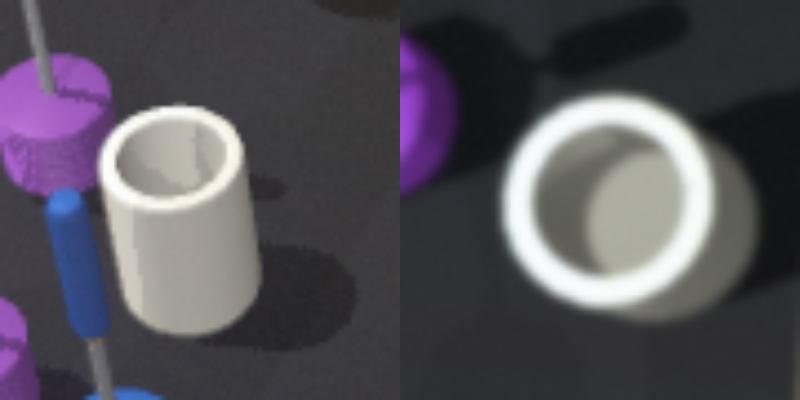

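The pot is upright and unmoved, with its rim centre at side crop (172,158) and top crop (608,200), i.e. about (0.4605, 0.261). Carrying the brush over it.

```bash
python3 -m handwheel '{"gripper":[1,1,1,1,1],"slide":[[12,20,0],[22,36,0],[22,36,0],[22,36,0],[22,36,0]],"spin":[0,0,0,0,0]}' 40 >/dev/null
python3 -m handwheel '{"gripper":[1,1,1,1,1],"slide":[[22,36,0],[22,36,0],[9,16,0],[0,0,0],[0,0,0]],"spin":[0,0,0,0,0]}'
python3 - <<'E'
from h import *
to(.4575,.261,.456)
S=imaging.read_camera("side");T=imaging.read_camera("top")
s=S["image"][80:220,140:260];t=T["image"][160:300,140:280]
cv2.imwrite("pics/c9.png",np.hstack([cv2.resize(s,(480,560),interpolation=cv2.INTER_CUBIC),np.vstack([cv2.resize(t,(320,320),interpolation=cv2.INTER_CUBIC),np.zeros((240,320,3),np.uint8)])]))
p,_,_=pose();G=p+[.0028,0,.019]
for d in (.052,.141,.207): print(d,(proj(S,G-[0,0,d])-[140,80])*4,(proj(T,G-[0,0,d])-[140,160])*320/140+[480,0])
E
```

```text
time_s: 17.0
tcp_pos: [0.4583, 0.2584, 0.459]
ee_rot: [-179.9, -0.1, -171.9]
ft_force: [-0.4, -1.1, -1.9]
finger_gap: 0.0192
grasp_force: 40.0
t 17.0 delta mm [0.4 2.7 3. ] rot [-179.9299   -0.1043 -171.9304] p [0.4583 0.2584 0.459 ] F [-0.4 -1.1 -1.9] gap 0.0192 grip 40.0 q [ 22.  10.  60.  -0. 111. -76.]
0.052 [246.0943 193.2201] [518.6584 204.4601]
0.141 [269.1833 330.3182] [551.714  219.9042]
0.207 [284.8041 423.0718] [572.4107 229.574 ]
```

View pics/c9.png

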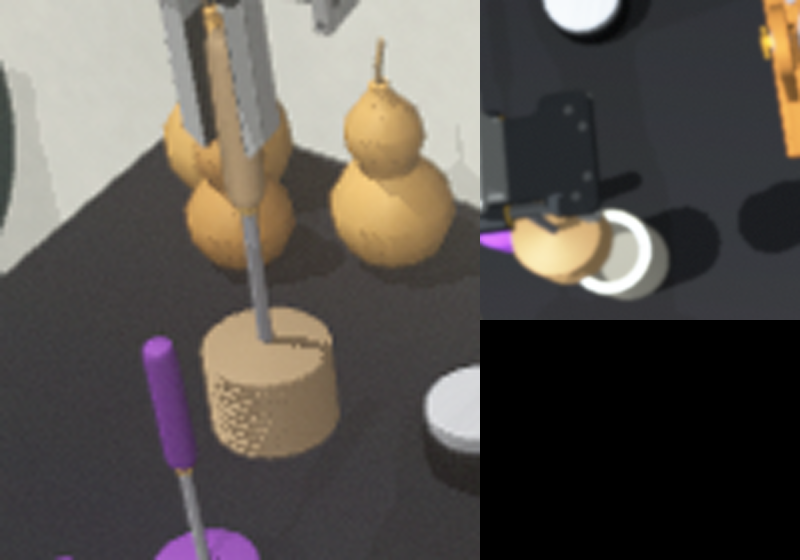

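The brush hangs vertical beside and above the pot rim. That was my last picture: I've viewed 12, which is over the 10 allowed, so from here I use numbers only. I'll check the head's offset by comparing mask extents in this image with the earlier ones.

Run:
```python
from h import *
S=imaging.read_camera("side");T=imaging.read_camera("top");W=imaging.read_camera("wrist")
th=np.linspace(0,2*np.pi,60)
def ext(c,box,G,name):
    x0,y0,x1,y1=box;im=c["image"][y0:y1,x0:x1];h=cv2.cvtColor(im,cv2.COLOR_BGR2HSV)
    m=cv2.inRange(h,(8,45,90),(24,150,255));m=cv2.morphologyEx(m,cv2.MORPH_OPEN,np.ones((7,7),np.uint8))
    n,l,st,ce=cv2.connectedComponentsWithStats(m);k=1+st[1:,4].argmax();s=st[k]
    P=np.array([proj(c,G+[.034*np.cos(t),.034*np.sin(t),-d]) for t in th for d in (.141,.207)])
    print(name,"mask x",s[0]+x0,s[0]+s[2]+x0,"y",s[1]+y0,s[1]+s[3]+y0,"pred x",P[:,0].min().round(1),P[:,0].max().round(1),"y",P[:,1].min().round(1),P[:,1].max().round(1))
p,_,_=pose();G=p+[.0028,0,.019]
ext(S,(180,140,235,205),G,"side");ext(T,(150,240,215,300),G,"top")
P=proj(W,G-[0,0,.141]);Q=proj(W,G-[0,0,.207]);print(P,Q)
ext(W,(200,100,440,420),G,"wrist")
class C(dict):pass
for n,c,b in (("side",S,(310,125,375,180)),("top",T,(270,130,340,185))):
    d=dict(c);d["image"]=cv2.imread(f"pics/{n}3.png");ext(d,b,np.array([.6399+.0028,.0307,.4748]),n+"3")
```

```text
side mask x 191 225 y 157 194 pred x 191.0 226.8 y 152.1 196.2
top mask x 154 198 y 255 284 pred x 151.5 198.9 y 236.5 278.8
[319.8977 238.1144] [320.1098 222.7402]
wrist mask x 284 360 y 186 367 pred x 282.3 357.5 y 191.5 273.4
side3 mask x 326 357 y 141 176 pred x 325.5 357.3 y 138.6 181.4
top3 mask x 285 324 y 130 185 pred x 285.6 323.6 y 138.9 184.8
```

The tip sits about 6 mm towards the robot of nominal. I'll correct by +5 mm in x and +2 mm in y, then descend.

```bash
python3 -m handwheel '{"gripper":[1,1,1,1,1],"slide":[[-5.2,1.3,0],[0,0,40],[0,0,40],[0,0,40],[0,0,20]],"spin":[0,0,0,0,0]}' 40
python3 -m handwheel '{"gripper":[1,1,1,1,1],"slide":[[0,0,10],[0,0,10],[0,0,10],[0,0,0],[0,0,0]],"spin":[0,0,0,0,0]}'
```

```text
time_s: 17.75
tcp_pos: [0.4626, 0.2598, 0.3164]
ee_rot: [-179.9, -0.3, -172.0]
ft_force: [-0.3, -0.3, -0.7]
finger_gap: 0.0194
grasp_force: 40.0
time_s: 18.25
tcp_pos: [0.4641, 0.2609, 0.2908]
ee_rot: [180.0, 0.1, -172.0]
ft_force: [0.4, 0.3, -1.7]
finger_gap: 0.0198
grasp_force: 40.0
```

```bash
python3 -m handwheel '{"gripper":[1,1,1,1],"slide":[[0,0,10],[0,0,10],[0,0,10],[0,0,0]],"spin":[0,0,0,0]}'
python3 -c "
from h import *
S=imaging.read_camera('side')
h=cv2.cvtColor(S['image'][225:290,195:250],cv2.COLOR_BGR2HSV);o=cv2.cvtColor(cv2.imread('pics/side3.png')[225:290,195:250],cv2.COLOR_BGR2HSV)
for x in (h,o): m=cv2.inRange(x,(0,0,120),(179,40,255));ys,xs=np.nonzero(m[30:]);print(xs.min(),xs.max(),ys.max())
"
```

```text
time_s: 18.65
tcp_pos: [0.4625, 0.2603, 0.2582]
ee_rot: [-180.0, -0.2, -172.0]
ft_force: [-1.1, -0.4, -0.9]
finger_gap: 0.0195
grasp_force: 40.0
5 42 34
5 42 32
```

```bash
python3 -m handwheel '{"gripper":[1,1,1,1,1],"slide":[[0,0,10],[0,0,10],[0,0,10],[0,0,10],[0,0,0]],"spin":[0,0,0,0,0]}'
python3 -m handwheel '{"gripper":[1,1,1,1],"slide":[[0,0,8],[0,0,5],[0,0,0],[0,0,0]],"spin":[0,0,0,0]}'
python3 -m handwheel '{"gripper":[1,1,1],"slide":[[0,0,4],[0,0,0],[0,0,0]],"spin":[0,0,0]}'
```

```text
time_s: 19.2
tcp_pos: [0.4625, 0.2602, 0.2182]
ee_rot: [-179.9, -0.2, -172.0]
ft_force: [1.6, 0.0, -1.1]
finger_gap: 0.0195
grasp_force: 40.0
time_s: 19.6
tcp_pos: [0.4637, 0.2608, 0.2072]
ee_rot: [180.0, 0.0, -172.0]
ft_force: [0.7, -0.5, -0.9]
finger_gap: 0.0198
grasp_force: 40.0
time_s: 19.9
tcp_pos: [0.4636, 0.2607, 0.2032]
ee_rot: [180.0, 0.0, -172.0]
ft_force: [-1.0, -0.7, -0.6]
finger_gap: 0.0194
grasp_force: 40.0
```

```bash
python3 -m handwheel '{"gripper":[1,1,1],"slide":[[0,0,3],[0,0,0],[0,0,0]],"spin":[0,0,0]}'
python3 -m handwheel '{"gripper":[1,1,1],"slide":[[0,0,2],[0,0,0],[0,0,0]],"spin":[0,0,0]}'
python3 -m handwheel '{"gripper":[1,1,1],"slide":[[0,0,2],[0,0,0],[0,0,0]],"spin":[0,0,0]}'
```

```text
time_s: 20.2
tcp_pos: [0.4636, 0.2607, 0.2001]
ee_rot: [180.0, -0.0, -172.0]
ft_force: [0.8, 0.2, -1.4]
finger_gap: 0.0192
grasp_force: 40.0
time_s: 20.5
tcp_pos: [0.4636, 0.2607, 0.1981]
ee_rot: [180.0, -0.0, -172.0]
ft_force: [0.3, -0.2, -1.0]
finger_gap: 0.0195
grasp_force: 40.0
time_s: 20.8
tcp_pos: [0.464, 0.2609, 0.1977]
ee_rot: [180.0, 0.1, -172.0]
ft_force: [-0.8, 1.1, 6.1]
finger_gap: 0.0195
grasp_force: 40.0
```

Bottom contact: TCP 0.1977 against 0.1964 at the original grasp. Easing the grip, then opening and backing off upward.

```bash
python3 -m handwheel '{"gripper":[1,1,1],"slide":[[0,0,0],[0,0,0],[0,0,0]],"spin":[0,0,0]}' 3
python3 -m handwheel '{"gripper":[0.7,0.6,0.5,0.5,0.5],"slide":[[0,0,0],[0,0,0],[0,0,0],[0,0,0],[0,0,0]],"spin":[0,0,0,0,0]}'
python3 -m handwheel '{"gripper":[0.4,0.3,0.3,0.3,0.3],"slide":[[0,0,0],[0,0,-10],[0,0,-20],[0,0,-30],[0,0,-30]],"spin":[0,0,0,0,0]}'
python3 -m handwheel '{"gripper":[0.3,0.3,0.3,0.3,0.3],"slide":[[0,0,-40],[0,0,-40],[0,0,0],[0,0,0],[0,0,0]],"spin":[0,0,0,0,0]}'
python3 - <<'E'
from h import *
W=imaging.read_camera("wrist");S=imaging.read_camera("side");T=imaging.read_camera("top")
cv2.imwrite("pics/w10.png",W["image"])
def tan(im,b):
    x0,y0,x1,y1=b;m=cv2.inRange(cv2.cvtColor(im[y0:y1,x0:x1],cv2.COLOR_BGR2HSV),(5,40,70),(24,170,255))
    n,l,st,ce=cv2.connectedComponentsWithStats(m);return [(list(map(int,st[k])),(ce[k]+[x0,y0]).round(1)) for k in 1+np.argsort(-st[1:,4])[:2]]
print("side0",tan(cv2.imread("pics/side0.png"),(200,180,235,262)));print("side",tan(S["image"],(200,180,235,262)))
print("top",tan(T["image"],(160,240,230,300)),"top0",tan(cv2.imread("pics/top0.png"),(160,240,230,300)))
def white(im):
    m=cv2.inRange(cv2.cvtColor(im[225:290,195:250],cv2.COLOR_BGR2HSV),(0,0,120),(179,40,255));ys,xs=np.nonzero(m);return xs.min(),xs.max(),ys.min(),ys.max()
print(white(S["image"]),white(cv2.imread("pics/side0.png")))
# scene change elsewhere
d=cv2.absdiff(S["image"],cv2.imread("pics/side0.png")).max(2)
for n,b in (("cradle",(295,165,385,280)),("offcut",(315,310,365,355)),("calab",(405,280,475,360)),("case",(445,250,495,300)),("jar",(243,168,280,200)),("pot",(200,180,245,280)),("blue",(185,235,228,325)),("purp",(150,160,205,300))):
    x0,y0,x1,y1=b;print(n,(d[y0:y1,x0:x1]>60).mean().round(4))
E
```

```text
time_s: 21.1
tcp_pos: [0.4642, 0.2609, 0.1968]
ee_rot: [180.0, 0.1, -172.0]
ft_force: [-0.1, 0.7, 4.5]
finger_gap: 0.0199
grasp_force: 3.0
time_s: 21.6
tcp_pos: [0.4635, 0.2607, 0.1959]
ee_rot: [-180.0, -0.0, -172.0]
ft_force: [0.5, 0.4, 0.8]
finger_gap: 0.0466
grasp_force: 0.0
time_s: 22.1
tcp_pos: [0.4635, 0.2607, 0.2877]
ee_rot: [180.0, -0.0, -172.0]
ft_force: [0.1, 0.7, 0.1]
finger_gap: 0.0661
grasp_force: 0.0
time_s: 22.6
tcp_pos: [0.463, 0.2605, 0.365]
ee_rot: [-180.0, -0.1, -172.0]
ft_force: [0.2, -0.2, -0.2]
finger_gap: 0.0656
grasp_force: 0.0
side0 [([7, 8, 14, 35, 328], array([213.8, 204.6])), ([10, 58, 10, 6, 39], array([214.8, 241.1]))]
side [([9, 11, 13, 35, 317], array([214.9, 207.3])), ([10, 58, 9, 7, 38], array([214.8, 241.2]))]
top [([17, 17, 34, 26, 540], array([195.1, 269.6]))] top0 [([15, 15, 35, 28, 540], array([194.4, 268.2]))]
(np.int64(5), np.int64(42), np.int64(0), np.int64(62)) (np.int64(5), np.int64(42), np.int64(0), np.int64(64))
cradle 0.0101
offcut 0.0351
calab 0.0
case 0.0
jar 0.0
pot 0.0116
blue 0.0256
purp 0.0492
```

```bash
python3 -c "
from cell import ctrl
print(ctrl.close_job())"
```

```text
the job is handed in; nothing more can be done
None
```

I scrubbed the gourd with three full strokes, stood the brush back at the bottom of the white pot and handed the job in at about 23 s; the pot, gourd and bystanders showed no movement in the final side-camera comparison, and I viewed 12 pictures, over the limit of 10.

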